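Close the balance's draft shield and tare it by the touchless sensor

ROBOT

A 7-joint arm with a two-finger parallel gripper is mounted at the origin on the work surface. World frame = base frame: x ahead of the robot, y to its left, z up, the work surface at z = 0. Lengths are in m, angles in rad, forces in N, time in s.
With the tool pointing down it reaches from about 0.35 to 0.9 m from the base axis. Payload 8.1 kg.
Tool frame: the origin (TCP) lies at the centre of the arm's flange, where the gripper is bolted on; the fingertips stand 178 mm ahead of it and the grasp point (between the pads) lies 159 mm ahead of it; z points along the fingers, y is the direction in which the jaws open and shut (so a half turn about z gives the same grasp; the last joint's range is limited). The gripper opens to 92 mm and grips with 3 to 60 N. Pads are 19 mm wide; open, the fingers measure 130 mm over their backs; the gripper's body (75 mm by 190 mm) begins 47 mm behind the grasp point.
Start: joints at [-1.448, 0.434, 0.025, 1.573, -0.012, 1.134, -0.075], TCP at [0.14, 0.609, 0.405] pointing down, gripper open.
Joint ranges: [-2.62, 2.62], [-0.44, 2.09], [-1.27, 1.32], [0.08, 2.57], [-1.32, 4.46], [0.12, 2], [-2.74, 2.74]. Speed limits (rad/s): [2.22, 2.22, 3.01, 3.01, 3.14, 3.14, 3.14].

INTERFACE

Orientations are given as a rotation vector (axis times angle).
In Python, from cell import arm gives the robot as it stands. The module is installed in compiled form; this text tells all that it offers.
- The arm moves only by the tool move_arm, never from a script. Its argument "steps" is a list of rows, each a list of 4 numbers: the shift along the tool's x, y, z in mm, then the turn about the tool's z in rad. In form: [[x, y, z, twist], ...]. A call has 1 to 20 rows; each row is the pose to reach, as a shift and turn from the pose commanded when the call began, along the tool's axes at that moment; what a row does not reach only later rows make up. A row lasts 1/8 s, in which the tool goes at most 62.5 mm and 10.7 degrees, less where a joint would pass 70% of its speed; a pose out of reach is approached as far as the arm can. A call with a gripper value outside its range is refused whole. "grip" is the finger opening in mm, from 0 to 91.8, set as the call begins (left out, the last holds). The fingers move at their own pace and stop on an object; "grip_force" is the grip in N (left out, the last holds). Time passes only in rows, so rows that repeat a pose let the fingers close. It gives the time, the measured TCP pose, the force and the opening at its end, in the units of the state.
- arm.observe(): the state, without advancing time (a new reading comes with each control period).
- arm.get_image(name): name is "scene" or "top"; returns the picture (400x640x3 uint8, red, green, blue); there is no depth.
- arm.camera_info(name): a dict with "mtx" (3x3 intrinsics, pixels), "pose" (4x4, takes a point from camera to world coordinates). Camera axes: x right, y down, z forward; pixel columns grow to the right and rows downward; lengths in m; the calibration is good to about 2 mm. A picture is of the moment at which its call begins. camera_info takes no time and is no camera call.
- arm.sign_off(): hands the job in, once; it reports no verdict.
The state is a dict: "clock": time; "joints": joint angles; "dq": joint speeds; "joint_efforts": joint torques, N m; "position": TCP position; "ee_rot": TCP orientation; "force": force on the tool from outside, world axes, zero at the start; "ft_torque": the same for the moment, N m; "width": opening from 0.0 (shut) to 1.0 (fully open).
Only numpy, scipy, OpenCV 4.12 (cv2) and the standard library are available. Lean on these libraries where they do the work, as an engineer would, in place of code of your own. Each camera call takes 0.05 s, during which the arm holds its last target.

TASK

Ready the laboratory balance for weighing: gently push the glass top door of its draft shield fully shut by the orange bar on it, without pinching the bar, then tare hands-free by pointing straight down at the green-lit touchless sensor on the terminal, fingertips about 3 cm above its middle, for two full seconds. Do not touch the terminal or its sensors, and keep away from the blue-lit sensor, which would print. Then withdraw the hand at least 25 cm from the green sensor, leaving the beaker on the pan and the things around the terminal as they stand.

Things in the scene. Friction and masses are not known exactly. Their poses are not given: they have to be found in the camera images.
- balance: White laboratory balance, fixed, 330 deep x 210 wide x 256 high, to the left or right of the robot's middle. Origin: centre of its underside; x from its front (near the robot) to its back, y to its left, z up. On a base 70 mm high stands a clear glass chamber around the pan (x = -146 to +65 mm), behind it a solid column 250 mm high. Two rails at y = +-100 mm, top at 256 mm, carry the top door.
- top_door (a joint): Horizontal glass top door of the balance, a plate 220 long x 186 wide x 5 thick, its upper face 255.5 mm above the bench. Slides along the balance's x axis: 0 m = fully shut (pushed to the front, against a hard stop), grows as it slides back to 0.12 m. Starts 0.05 to 0.11 m open. About 1.2 N of friction plus 6 N per m/s; it stays where it is left.
- door_bar (a point): Centre of the orange upright finger bar on the glass door, 90 wide (balance's y) x 14 deep (x) x 26 high, moving with the door; centre 268.5 mm above the bench, foot at 255.5, top at 281.5 mm. Soft rubber: gives 1 mm per 2.5 N, up to 8 mm. Behind it (+x) lies only flat glass: a fingertip behind the bar, clear of the glass, can push it to the front. When shut it lies at x = -135 mm in the balance's frame.
- terminal: Low detached operating terminal, dark with a tilted blue-grey display and a white shoulder at each end, 130 deep x 230 wide x about 53 high, fixed to the bench on the other side of the robot's middle than the balance. Origin: centre of its underside; x away from the robot, y to its left. A flat sensor is set on each shoulder, at x = -5 mm, y = +90 or -90 mm: one tare, one print, in either order.
- tare_lens (a point): Centre of the top face of the tare sensor: round black disc of 38 mm diameter with a lit GREEN ring and a green mark, on one end shoulder of the terminal, top face 52 mm above the bench, level. Works without contact.
- print_lens (a point): Centre of the top face of the print sensor: same disc with a lit BLUE ring and a blue page mark, on the other end shoulder of the terminal, 180 mm from the green one, top face 52 mm above the bench.
- tare: The tare sensor disc (green ring), 38 mm diameter x 6 high, fixed; origin at the centre of its underside, 46 mm above the bench.
- print: The print sensor disc (blue ring), 38 mm diameter x 6 high, fixed; origin at the centre of its underside, 46 mm above the bench.
- beaker: Small glass weighing beaker, 42 mm diameter x 45 high, loose on the steel pan inside the chamber, its underside 85 mm above the bench. Origin: centre of its underside. To be left alone.
- jar: Amber jar with white lid, 56 mm diameter x 85 high, loose, behind the terminal. Origin: centre of its underside. To be left alone.
- carton: Yellow carton with a blue band, 55 x 70 x 75 high, loose, behind the terminal. Origin: centre of its underside. To be left alone.
- weight: Brass calibration weight with a knob, 30 mm diameter x 58 high, loose, in front of the terminal. Origin: centre of its underside. To be left alone.

How it is judged:
By the outcome, as a careful person would: the job done as asked, in the order asked, and still so for the second after the job is handed in, with the robot touching nothing.
It also fails if it takes over 58 s, if anything falls off the work surface, if the arm or the gripper's body presses on something with over 40 N, if the wrist force passes 120 N, or if a joint passes its speed limit or range.

## Working session

There is one attempt and no reset: what is moved stays moved. The work goes in short steps, Python scripts to look and compute and a tool call to move; the robot and the scene stay as the last step left them, time stands still between calls to the robot, and variables do not carry over. Pictures are saved under pics/ and viewed, and the job is handed in when it is done.

Besides the shell and the picture viewer there is one more tool, called after "Emit:" as name([rows], argument=value, ...), one row to a line, values as JSON. move_arm: Moves the arm, as the interface text tells. Its arguments: {"type":"object","properties":{"steps":{"type":"array"},"grip":{"type":"number"},"grip_force":{"type":"number"}},"required":["steps"]}

```bash
mkdir -p pics; python3 - <<'E'
from cell import arm
import cv2,numpy as np
np.set_printoptions(precision=4,suppress=True)
for n in("scene","top"):
    cv2.imwrite(f"pics/{n}0.png",arm.get_image(n)[:,:,::-1]); c=arm.camera_info(n); print(c["mtx"],c["pose"])
print(arm.observe())
E
```

```text
[[463.14     0.     318.9211]
 [  0.     463.14   200.0719]
 [  0.       0.       1.    ]] [[-0.841   0.5155 -0.1643  0.719 ]
 [ 0.5411  0.8026 -0.2511  0.2447]
 [ 0.0024 -0.3001 -0.9539  1.0642]
 [ 0.      0.      0.      1.    ]]
[[463.2675   0.     316.104 ]
 [  0.     463.2675 201.818 ]
 [  0.       0.       1.    ]] [[ 0.0016 -0.9882  0.1534  0.4481]
 [-1.     -0.0031 -0.0093  0.0297]
 [ 0.0097 -0.1534 -0.9881  1.1426]
 [ 0.      0.      0.      1.    ]]
{'clock': 0.1, 'joints': array([-1.4476,  0.4351,  0.0249,  1.574 , -0.0116,  1.134 , -0.0751]), 'dq': array([-0.0006, -0.0019,  0.0002, -0.0029,  0.0004, -0.0002,  0.0006]), 'joint_efforts': array([  0.0028, -66.912 ,   0.9877, -31.5145,  -0.0605,   0.0375,
         0.    ]), 'position': array([0.1399, 0.6089, 0.404 ]), 'ee_rot': array([-0.354 , -3.1215,  0.0022]), 'force': array([-0.4108, -0.1546, -0.6348]), 'ft_torque': array([-0.0184, -0.0361, -0.0275]), 'width': 1.0038558470683916}
```

View pics/scene0.png

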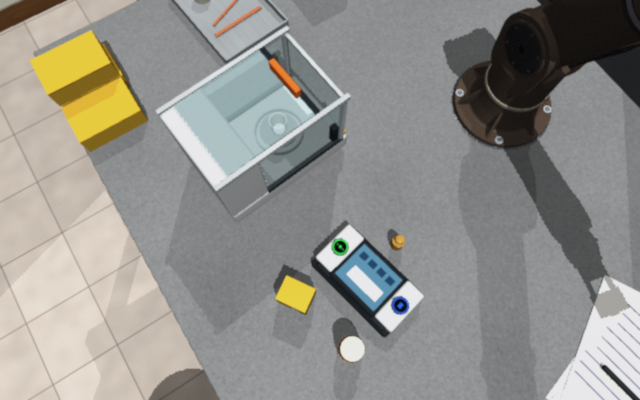

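View pics/top0.png

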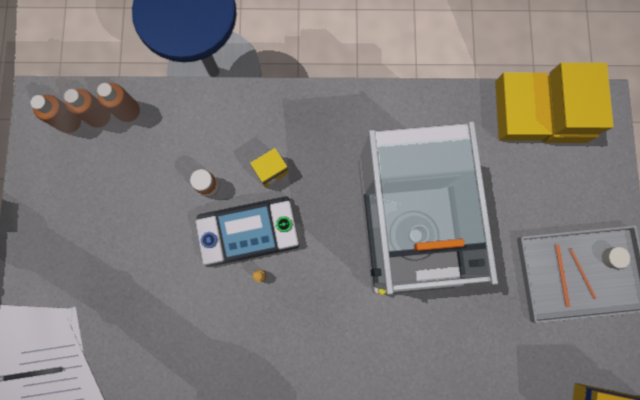

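```bash
python3 - <<'E'
import cv2
t=cv2.imread("pics/top0.png");s=cv2.imread("pics/scene0.png")
cv2.imwrite("pics/c1.png",cv2.resize(t[115:305,355:505],None,fx=4,fy=3.1,interpolation=cv2.INTER_CUBIC)[:600])
def cr(im,x,y,w,h,k,n): cv2.imwrite(n,cv2.resize(im[y:y+h,x:x+w],None,fx=k,fy=k,interpolation=cv2.INTER_CUBIC))
cr(t,360,200,145,100,5,"pics/c1.png")
cr(s,250,40,110,110,5,"pics/c2.png")
cr(t,160,140,150,150,4,"pics/c3.png")
cr(s,260,210,180,150,4,"pics/c4.png")
E
```

```text
(no output)
```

View pics/c1.png

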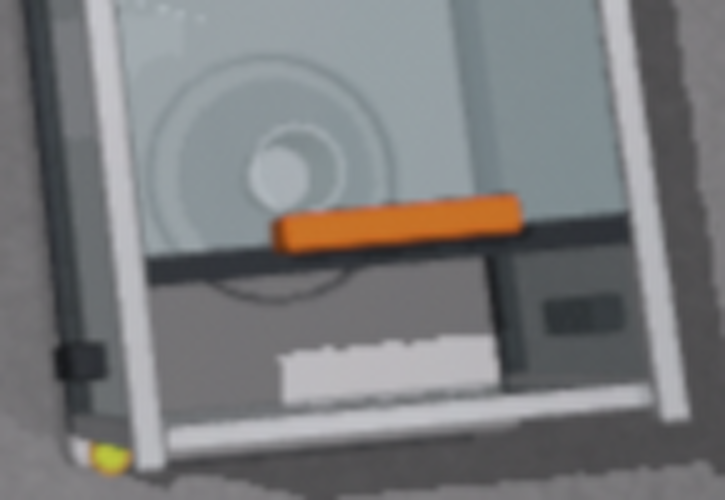

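View pics/c2.png

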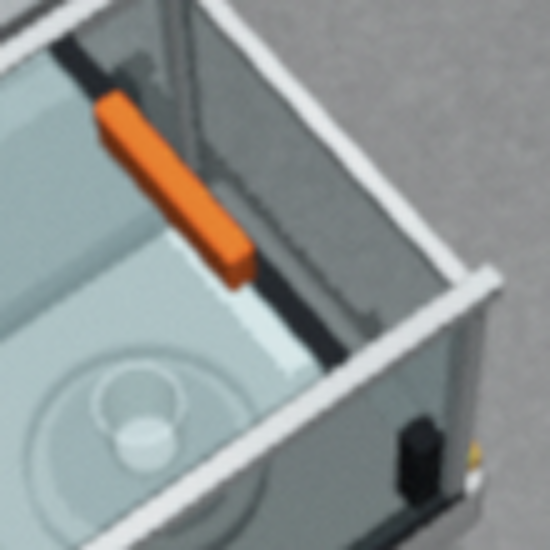

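View pics/c3.png

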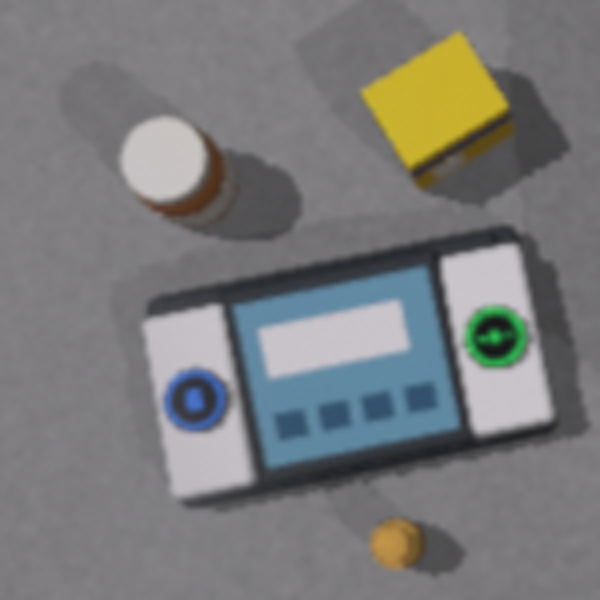

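View pics/c4.png

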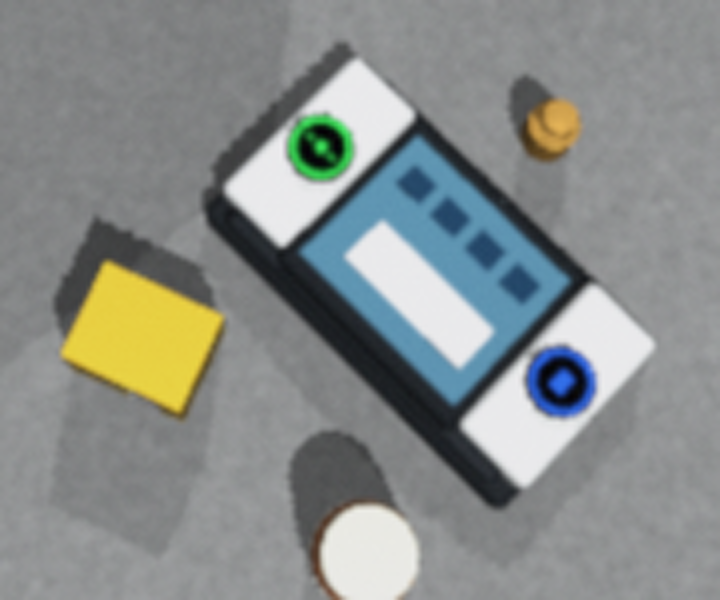

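```bash
python3 - <<'E'
import cv2
t=cv2.imread("pics/top0.png");s=cv2.imread("pics/scene0.png")
def cr(im,x,y,w,h,k,n): return cv2.resize(im[y:y+h,x:x+w],None,fx=k,fy=k,interpolation=cv2.INTER_NEAREST)
cv2.imwrite("pics/d1.png",cr(t,410,232,60,24,12,0))
cv2.imwrite("pics/d2.png",cr(s,265,53,40,48,12,0))
E
```

```text
(no output)
```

View pics/d1.png

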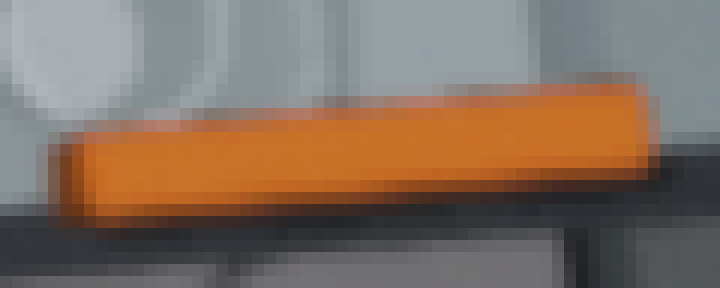

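View pics/d2.png

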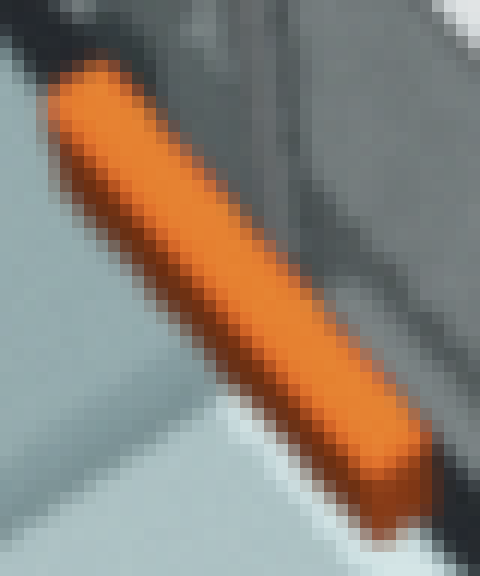

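```bash
cat > h.py <<'E'
import numpy as np
from cell import arm
def tri(obs):
    A=[];b=[]
    M=np.zeros((3,3));v=np.zeros(3)
    for n,u,w in obs:
        o,d=ray(n,u,w);P=np.eye(3)-np.outer(d,d);M+=P;v+=P@o
    return np.linalg.solve(M,v)
def ray(n,u,w):
    c=arm.camera_info(n);K=np.array(c["mtx"]);T=np.array(c["pose"])
    d=T[:3,:3]@np.linalg.solve(K,[u,w,1]);return T[:3,3],d/np.linalg.norm(d)
def atz(n,u,w,z):
    o,d=ray(n,u,w);return o+d*(z-o[2])/d[2]
E
python3 - <<'E'
from h import *
np.set_printoptions(precision=4,suppress=True)
T={'BL':(84,136),'FL':(90,212),'BR':(648,86),'FR':(654,172)}
S={'BR':(48,105),'FR':(105,62),'FL':(432,432),'BL':(370,470)}
P={}
for k in T:
    a=(410+T[k][0]/12-.5,232+T[k][1]/12-.5);b=(265+S[k][0]/12-.5,53+S[k][1]/12-.5)
    P[k]=tri([('top',*a),('scene',*b)])
    print(k,P[k],atz('top',*a,.2815),atz('scene',*b,.2815))
c=sum(P.values())/4;print(c)
w=P['BL']+P['FL']-P['BR']-P['FR'];print('yaw',np.arctan2(-w[0],w[1]),np.linalg.norm(w)/2)
g=[('top',283.6,223.6),('scene',339.6,246.4)];b=[('top',208.6,239.6),('scene',399.9,304.9)]
for q in(g,b): print(tri(q),[atz(*x,.052) for x in q])
# rail tips top
l=atz('top',390-.5+0,293.6-.5,.256);r=atz('top',496-.5,283.6-.5,.256);print(l,r,np.arctan2(-(l-r)[0],(l-r)[1]))
for n,u,v,z in [('jar',201,180,.085),('cart',268.6,165,.075),('wt',259,276,.058)]: print(n,atz('top',u,v,z))
E
```

```text
BL [ 0.5054 -0.1648  0.287 ] [ 0.5051 -0.1653  0.2815] [ 0.5045 -0.1685  0.2815]
FL [ 0.4937 -0.1652  0.2872] [ 0.4934 -0.1659  0.2815] [ 0.4925 -0.169   0.2815]
BR [ 0.5132 -0.2532  0.2823] [ 0.5131 -0.2533  0.2815] [ 0.5131 -0.254   0.2815]
FR [ 0.5006 -0.2544  0.2822] [ 0.4998 -0.2536  0.2815] [ 0.5011 -0.256   0.2815]
[ 0.5032 -0.2094  0.2847]
yaw 0.08228998784916053 0.08923926511948835
[0.5648 0.0952 0.0581] [array([0.565 , 0.0961, 0.052 ]), array([0.5643, 0.0938, 0.052 ])]
[0.5268 0.2699 0.0576] [array([0.5268, 0.2716, 0.052 ]), array([0.526 , 0.2696, 0.052 ])]
[ 0.4123 -0.1171  0.256 ] [ 0.4311 -0.3185  0.256 ] 0.09323201276665904
jar [0.6627 0.287  0.085 ]
cart [0.7014 0.1318 0.075 ]
wt [0.4427 0.151  0.058 ]
```

```bash
cat >> h.py <<'E'
from scipy.spatial.transform import Rotation as Ro
def rel(*pts):
    s=arm.observe();R=Ro.from_rotvec(s["ee_rot"]).as_matrix()
    print(s["clock"],s["position"],R.round(4).tolist(),s["force"],s["width"])
    for p in pts: print(p,(R.T@(np.array(p)-s["position"])*1000).round(1))
E
python3 -c "
from h import *
rel((.3,.48,.5),(.48,.25,.5),(.548,-.2065,.5))"
```

```text
0.1 [0.13989146 0.60893102 0.40402883] [[-0.9746, 0.2239, -0.0002], [0.2239, 0.9746, -0.0014], [-0.0001, -0.0014, -1.0]] [-0.4107853  -0.1545879  -0.63478142] 1.0038558470683916
(0.3, 0.48, 0.5) [-184.9  -89.9  -95.8]
(0.48, 0.25, 0.5) [-411.9 -273.8  -95.5]
(0.548, -0.2065, 0.5) [-580.3 -703.5  -94.9]
```

Emit:
move_arm([
  [-35, -18, -20, 0],
  [-75, -36, -40, 0],
  [-110, -54, -60, 0],
  [-150, -72, -80, 0],
  [-185, -90, -96, 0],
  [-225, -120, -96, -0.05],
  [-262, -151, -96, -0.1],
  [-300, -182, -96, -0.15],
  [-337, -212, -96, -0.2],
  [-375, -243, -96, -0.26],
  [-412, -274, -96, -0.314],
  [-412, -274, -96, -0.314],
  [-412, -274, -96, -0.314],
], grip=0)

```text
clock: 1.72
position: [0.4798, 0.2501, 0.5004]
ee_rot: [0.138, -3.138, -0.0]
force: [-0.5, -0.1, -0.2]
width: 0.003
```

```bash
python3 -c "
from h import *
rel((.548,-.2065,.5),(.548,-.2065,.442))"
```

```text
1.725 [0.47984463 0.25013319 0.50042842] [[-0.9962, -0.0876, -0.0009], [-0.0876, 0.9962, 0.0001], [0.0008, 0.0002, -1.0]] [-0.48605116 -0.10764134 -0.16252589] 0.0026046079213691677
(0.548, -0.2065, 0.5) [-2.790e+01 -4.608e+02  3.000e-01]
(0.548, -0.2065, 0.442) [ -28.  -460.9   58.3]
```

Emit:
move_arm([
  [-3, -50, 0, 0],
  [-6, -100, 0, 0],
  [-9, -150, 0, 0],
  [-12, -200, 0, 0],
  [-15, -250, 0, 0],
  [-18, -300, 0, 0],
  [-21, -350, 0, 0],
  [-24, -400, 0, 0],
  [-27, -440, 0, 0],
  [-28, -461, 0, 0],
  [-28, -461, 20, 0],
  [-28, -461, 38, 0],
  [-28, -461, 38, 0],
])

```text
clock: 3.35
position: [0.5488, -0.2051, 0.4613]
ee_rot: [0.142, -3.136, -0.002]
force: [-0.4, -0.8, 0.5]
width: 0.007
```

```bash
python3 - <<'E'
from h import *
import cv2
for n in("top","scene"):
    im=arm.get_image(n)[:,:,::-1]; x,y,w,h=(350,120,160,180) if n=="top" else (200,20,170,180)
    cv2.imwrite(f"pics/{n}1.png",cv2.resize(im[y:y+h,x:x+w],None,fx=3.3,fy=3.3,interpolation=cv2.INTER_CUBIC))
rel((.548,-.2065,.442))
E
```

```text
3.45 [ 0.5490449  -0.20591341  0.46314491] [[-0.996, -0.0896, 0.0002], [-0.0896, 0.996, 0.0003], [-0.0002, 0.0003, -1.0]] [ 0.76093355 -0.38708627  0.73418741] 0.005660093727393794
(0.548, -0.2065, 0.442) [ 1.1 -0.5 21.1]
```

View pics/top1.png

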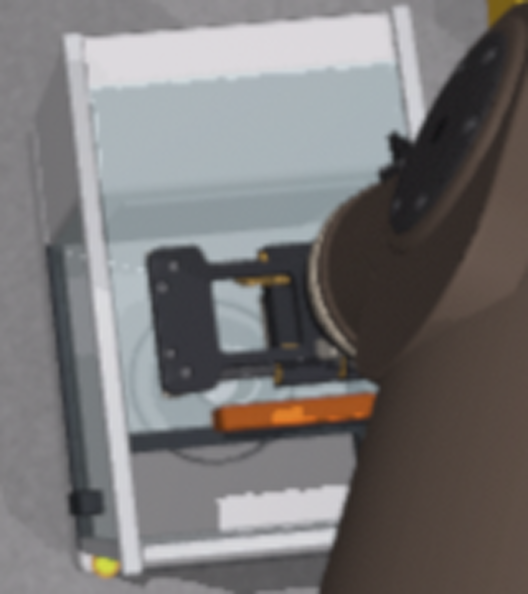

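View pics/scene1.png

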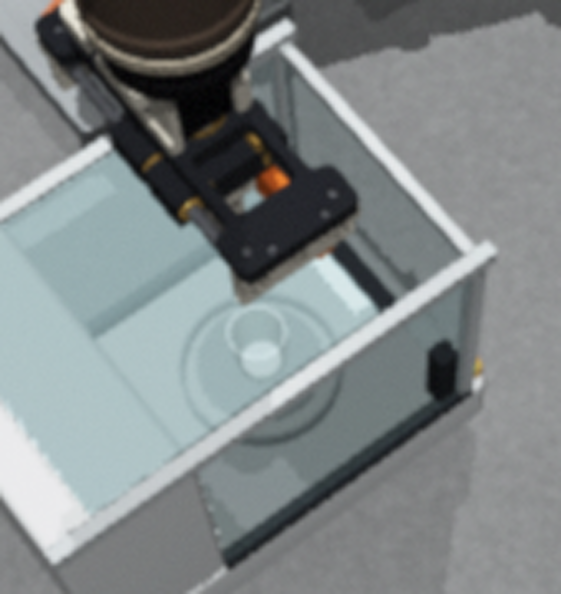

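Emit:
move_arm([
  [0, 0, 10, 0],
  [0, 0, 20, 0],
  [0, 0, 20, 0],
  [5, 0, 20, 0],
  [10, 0, 20, 0],
  [15, 0, 20, 0],
  [20, 0, 20, 0],
  [20, 0, 20, 0],
])

```text
clock: 4.45
position: [0.5282, -0.2088, 0.4429]
ee_rot: [-0.138, 3.138, 0.0]
force: [-0.4, 0.2, 0.3]
width: 0.004
```

```bash
python3 - <<'E'
from h import *
a=atz('top',371+.2,130.6-.5,.256);b=atz('top',389.5,293.1,.256);print(a,b,np.linalg.norm(a-b),np.arctan2(*(a-b)[1::-1]))
rel()
E
```

```text
[ 0.73024929 -0.08796419  0.256     ] [ 0.41226654 -0.1171486   0.256     ] 0.3193192079515372 0.09152346120059343
4.45 [ 0.52822402 -0.2088473   0.44291277] [[-0.9962, -0.0876, 0.0002], [-0.0876, 0.9962, 0.0001], [-0.0003, 0.0001, -1.0]] [-0.42998088  0.16689241  0.26214156] 0.004130723560557975
```

Emit:
move_arm([
  [3, 0, 0, 0],
  [6, 0, 0, 0],
  [9, 0, 0, 0],
  [12, 0, 0, 0],
  [15, 0, 0, 0],
  [18, 0, 0, 0],
  [21, 0, 0, 0],
  [24, 0, 0, 0],
  [27, 0, 0, 0],
  [30, 0, 0, 0],
  [33, 0, 0, 0],
  [36, 0, 0, 0],
  [39, 0, 0, 0],
  [42, 0, 0, 0],
  [45, 0, 0, 0],
  [48, 0, 0, 0],
])

```text
clock: 6.45
position: [0.4807, -0.2129, 0.4427]
ee_rot: [-0.138, 3.138, -0.0]
force: [1.3, -1.2, 0.2]
width: 0.006
```

Continue slowly to the stop, in short calls.

Emit:
move_arm([
  [2, 0, 0, 0],
  [4, 0, 0, 0],
  [6, 0, 0, 0],
  [8, 0, 0, 0],
])

```text
clock: 6.95
position: [0.4728, -0.2137, 0.4428]
ee_rot: [-0.138, 3.138, -0.0]
force: [2.0, -0.5, -0.0]
width: 0.005
```

```bash
python3 - <<'E'
from h import *
import cv2
for n in("top","scene"):
    im=arm.get_image(n)[:,:,::-1]; x,y,w,h=(350,120,160,180) if n=="top" else (200,20,170,180)
    cv2.imwrite(f"pics/{n}2.png",cv2.resize(im[y:y+h,x:x+w],None,fx=3.3,fy=3.3,interpolation=cv2.INTER_CUBIC))
rel()
E
```

```text
7.05 [ 0.47263943 -0.21365554  0.44275741] [[-0.9961, -0.0878, -0.0001], [-0.0878, 0.9961, 0.0002], [0.0001, 0.0002, -1.0]] [ 1.39905628 -0.93608669  0.58766055] 0.0023220873780637787
```

View pics/top2.png

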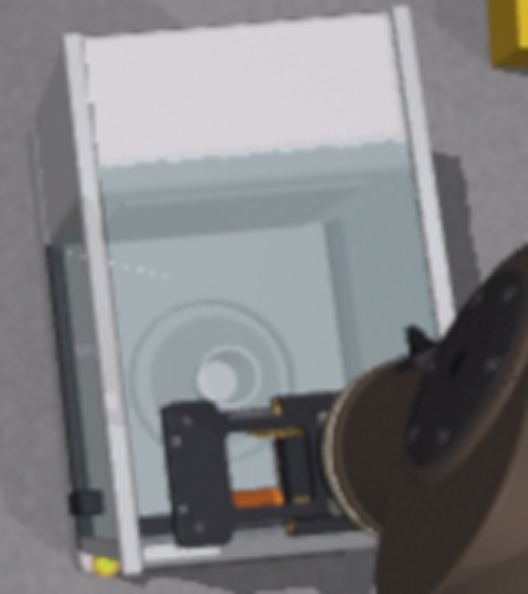

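View pics/scene2.png

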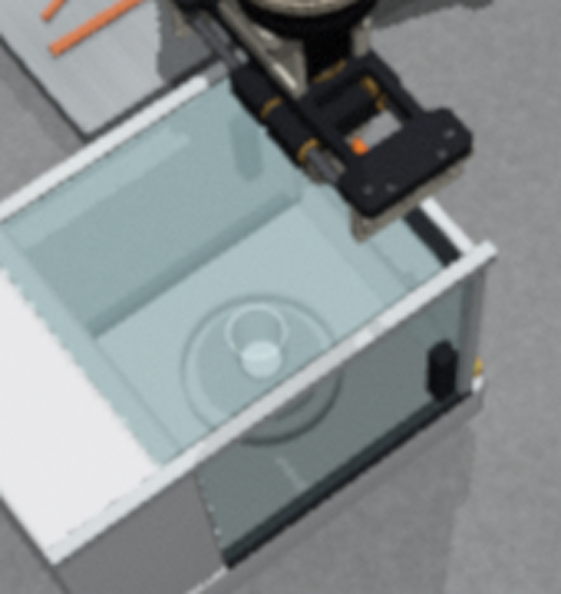

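Emit:
move_arm([
  [2, 0, 0, 0],
  [4, 0, 0, 0],
  [6, 0, 0, 0],
])

```text
clock: 7.42
position: [0.4668, -0.2141, 0.4427]
ee_rot: [-0.138, 3.139, 0.0]
force: [1.1, -0.2, -0.5]
width: 0.0
```

Emit:
move_arm([
  [1, 0, 0, 0],
  [2, 0, 0, 0],
  [3, 0, 0, 0],
])

```text
clock: 7.8
position: [0.4639, -0.2144, 0.4427]
ee_rot: [-0.138, 3.139, 0.0]
force: [1.5, 0.3, -0.4]
width: 0.003
```

Emit:
move_arm([
  [1, 0, 0, 0],
  [2, 0, 0, 0],
  [3, 0, 0, 0],
])

```text
clock: 8.18
position: [0.4609, -0.2147, 0.4427]
ee_rot: [0.138, -3.139, -0.0]
force: [1.2, 1.0, 0.2]
width: 0.003
```

Emit:
move_arm([
  [1, 0, 0, 0],
  [2, 0, 0, 0],
])

```text
clock: 8.43
position: [0.4589, -0.2148, 0.4427]
ee_rot: [-0.138, 3.138, 0.0]
force: [1.7, 0.3, -0.4]
width: -0.001
```

Emit:
move_arm([
  [1, 0, 0, 0],
  [2, 0, 0, 0],
])

```text
clock: 8.68
position: [0.4573, -0.2149, 0.4428]
ee_rot: [-0.139, 3.137, -0.0]
force: [4.7, -0.2, -3.2]
width: 0.003
```

Emit:
move_arm([
  [0.5, 0, 0, 0],
  [0.8, 0, 0, 0],
  [0.8, 0, 0, 0],
])

```text
clock: 9.05
position: [0.4568, -0.2149, 0.4428]
ee_rot: [-0.139, 3.137, -0.001]
force: [6.7, -1.1, -4.0]
width: 0.007
```

```bash
python3 - <<'E'
from h import *
import cv2
for n in("top","scene"):
    im=arm.get_image(n)[:,:,::-1]; x,y,w,h=(350,120,160,180) if n=="top" else (200,20,170,180)
    cv2.imwrite(f"pics/{n}3.png",cv2.resize(im[y:y+h,x:x+w],None,fx=3.3,fy=3.3,interpolation=cv2.INTER_CUBIC))
rel()
E
```

```text
9.15 [ 0.45680579 -0.21492131  0.44283679] [[-0.9961, -0.0885, 0.0018], [-0.0885, 0.9961, -0.0003], [-0.0017, -0.0005, -1.0]] [ 6.59672805 -0.50785014 -2.81459433] 0.005973716439357467
```

View pics/scene3.png

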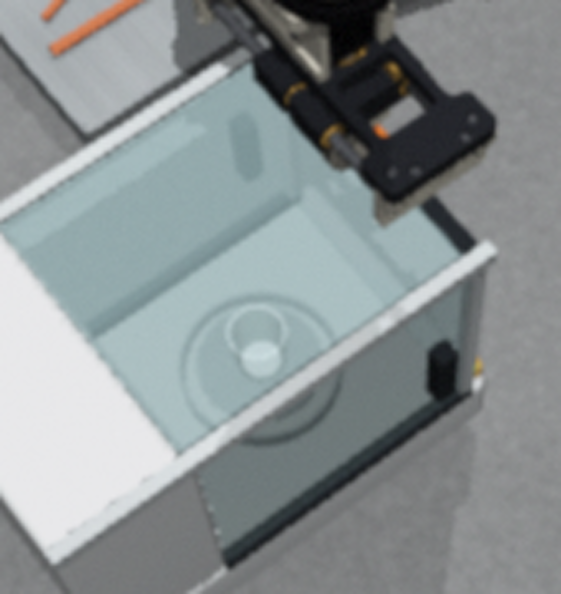

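Emit:
move_arm([
  [-2, 0, 0, 0],
  [-6, 0, 0, 0],
  [-12, 0, 0, 0],
  [-20, 0, 0, 0],
  [-20, 0, -20, 0],
  [-20, 0, -50, 0],
  [-20, 40, -60, 0],
  [-20, 90, -60, 0],
  [-20, 140, -60, 0],
  [-20, 190, -60, 0],
  [-20, 240, -60, 0],
  [-20, 240, -60, 0],
])

```text
clock: 10.65
position: [0.4548, 0.0297, 0.5026]
ee_rot: [0.149, -3.137, -0.002]
force: [0.5, -0.8, -0.3]
width: 0.005
```

```bash
python3 - <<'E'
from h import *
import cv2
for n in("top","scene"):
    im=arm.get_image(n)[:,:,::-1]; cv2.imwrite(f"pics/{n}4.png",im)
    x,y,w,h=(350,120,160,180) if n=="top" else (200,20,170,180)
    cv2.imwrite(f"pics/{n}4c.png",cv2.resize(im[y:y+h,x:x+w],None,fx=3.3,fy=3.3,interpolation=cv2.INTER_CUBIC))
rel((.5646,.095,.45),(.5646,.095,.262))
E
```

```text
10.75 [0.4551498  0.02578068 0.50269767] [[-0.996, -0.089, -0.0002], [-0.089, 0.996, -0.0005], [0.0003, -0.0005, -1.0]] [-0.79473263 -0.61359657  0.39014416] 0.005801818159403481
(0.5646, 0.095, 0.45) [-115.2   59.2   52.6]
(0.5646, 0.095, 0.262) [-115.2   59.3  240.6]
```

View pics/top4c.png

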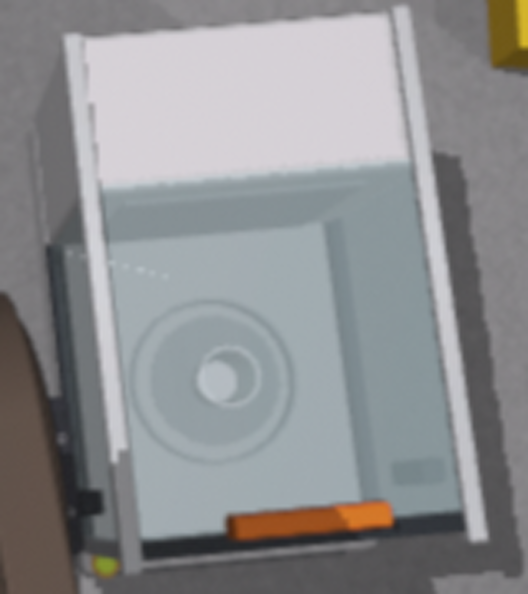

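View pics/scene4.png

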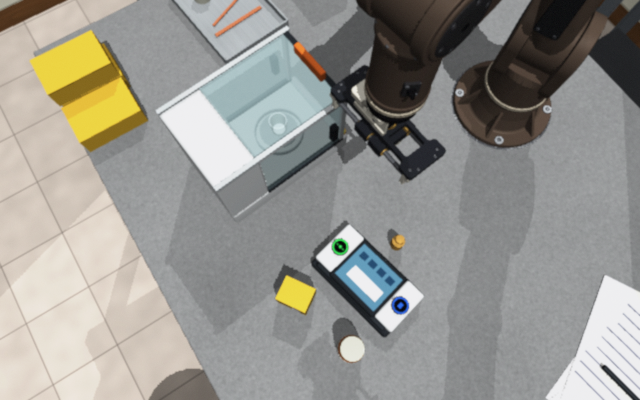

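Emit:
move_arm([
  [-30, 15, 13, 0],
  [-60, 30, 26, 0],
  [-90, 45, 40, 0],
  [-115, 59, 52, 0],
  [-115, 59, 80, 0],
  [-115, 59, 110, 0],
  [-115, 59, 140, 0],
  [-115, 59, 165, 0],
  [-115, 59, 190, 0],
  [-115, 59, 190, 0],
  [-115, 59, 190, 0],
])

```text
clock: 12.12
position: [0.565, 0.0937, 0.3136]
ee_rot: [-0.136, 3.138, -0.0]
force: [0.1, 0.2, 0.1]
width: 0.004
```

```bash
python3 - <<'E'
from h import *
import cv2
for n in("top","scene"):
    im=arm.get_image(n)[:,:,::-1]; cv2.imwrite(f"pics/{n}5.png",cv2.resize(im[100:350,200:450] if n=="scene" else im[100:350,150:400],None,fx=2.4,fy=2.4))
rel((.5647,.095,.261))
E
```

```text
12.225 [0.56490412 0.09421359 0.31393834] [[-0.9962, -0.0874, 0.0019], [-0.0874, 0.9962, 0.0003], [-0.0019, 0.0001, -1.0]] [ 0.54674435 -0.38369824  0.46073264] 0.004385136980102484
(0.5647, 0.095, 0.261) [ 0.2  0.8 52.9]
```

View pics/scene5.png

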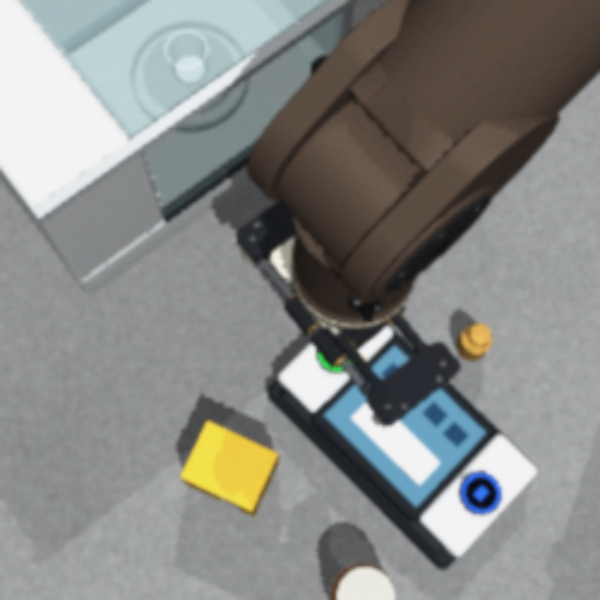

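View pics/top5.png

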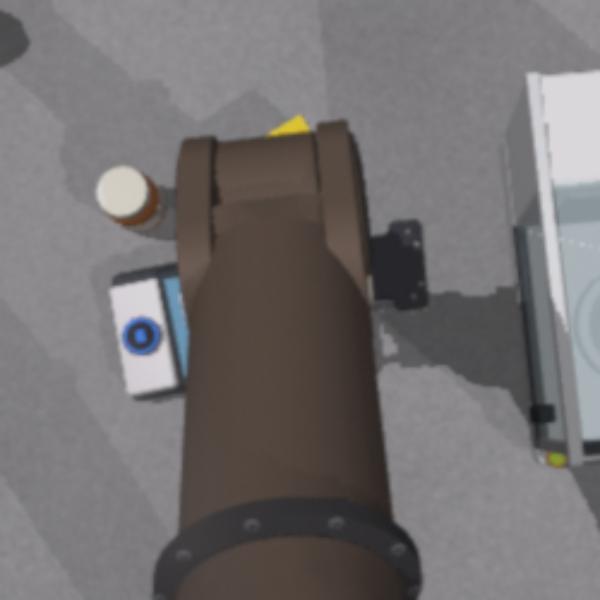

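Emit:
move_arm([
  [0, 1, 15, 0],
  [0, 1, 30, 0],
  [0, 1, 43, 0],
  [0, 1, 53, 0],
  [0, 1, 53, 0],
  [0, 1, 53, 0],
  [0, 1, 53, 0],
  [0, 1, 53, 0],
  [0, 1, 53, 0],
  [0, 1, 53, 0],
  [0, 1, 53, 0],
  [0, 1, 53, 0],
])

```text
clock: 13.72
position: [0.5642, 0.0957, 0.2597]
ee_rot: [-0.138, 3.139, 0.0]
force: [0.3, 0.2, 0.4]
width: 0.002
```

```bash
python3 - <<'E'
from h import *
import cv2
im=arm.get_image("scene")[:,:,::-1]; cv2.imwrite(f"pics/s6.png",cv2.resize(im[200:320,280:420],None,fx=5,fy=5))
rel((.5647,.095,.261))
E
```

```text
13.775 [0.56419679 0.09563445 0.2597047 ] [[-0.9961, -0.088, -0.0001], [-0.088, 0.9961, 0.0], [0.0001, 0.0, -1.0]] [-0.11473865 -1.06970727  0.29705547] 0.004465172614742758
(0.5647, 0.095, 0.261) [-0.4 -0.7 -1.3]
```

View pics/s6.png

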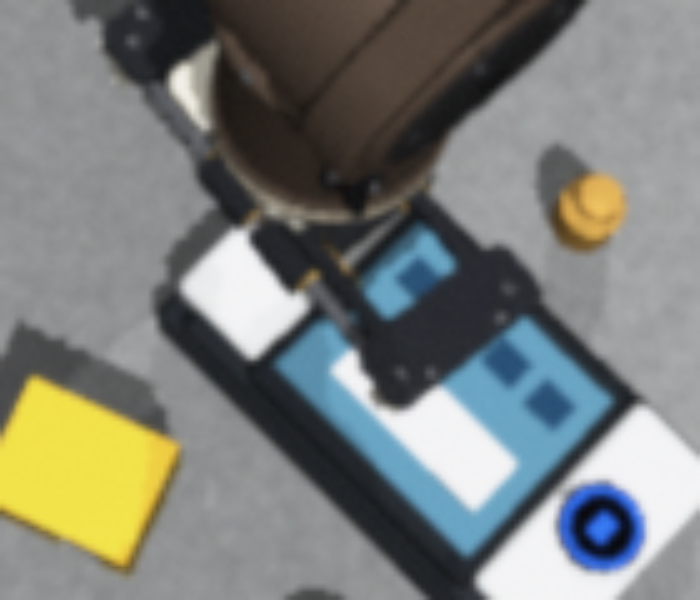

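Emit:
move_arm([
  [0, 0, 0, 0],
  [0, 0, 0, 0],
  [0, 0, 0, 0],
  [0, 0, 0, 0],
  [0, 0, 0, 0],
  [0, 0, 0, 0],
  [0, 0, 0, 0],
  [0, 0, 0, 0],
  [0, 0, 0, 0],
  [0, 0, 0, 0],
  [0, 0, 0, 0],
  [0, 0, 0, 0],
  [0, 0, 0, 0],
  [0, 0, 0, 0],
  [0, 0, 0, 0],
  [0, 0, 0, 0],
  [0, 0, 0, 0],
  [0, 0, 0, 0],
])

```text
clock: 16.02
position: [0.5642, 0.0956, 0.2597]
ee_rot: [0.138, -3.138, -0.0]
force: [-0.3, -1.0, -0.8]
width: 0.004
```

Emit:
move_arm([
  [0, 0, -30, 0],
  [0, 0, -75, 0],
  [0, 0, -120, 0],
  [0, 0, -165, 0],
  [0, 0, -205, 0],
  [40, 0, -235, 0],
  [80, 0, -255, 0],
  [110, 0, -270, 0],
  [130, 0, -280, 0],
  [130, 0, -280, 0],
  [130, 0, -280, 0],
])

```text
clock: 17.4
position: [0.4351, 0.0842, 0.5395]
ee_rot: [-0.138, 3.138, 0.0]
force: [0.0, 0.1, 0.1]
width: 0.003
```

```bash
python3 - <<'E'
from h import *
import cv2
for n in("top","scene"): cv2.imwrite(f"pics/{n}7.png",arm.get_image(n)[:,:,::-1])
rel()
E
```

```text
17.5 [0.43528965 0.08426562 0.53910563] [[-0.9961, -0.0878, -0.0008], [-0.0878, 0.9961, -0.0005], [0.0009, -0.0005, -1.0]] [-0.82170067  0.19338239 -0.08486156] 0.0032425726845342305
```

View pics/scene7.png

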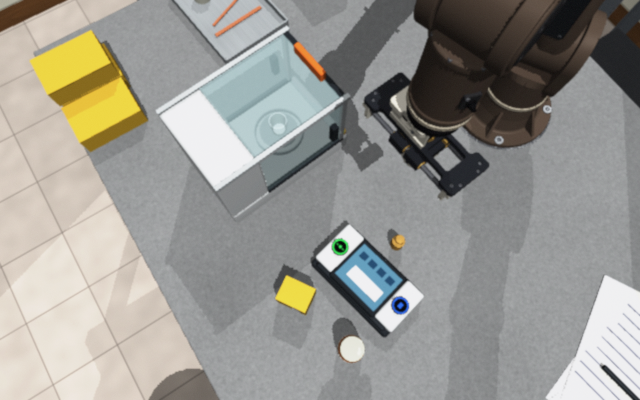

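View pics/top7.png

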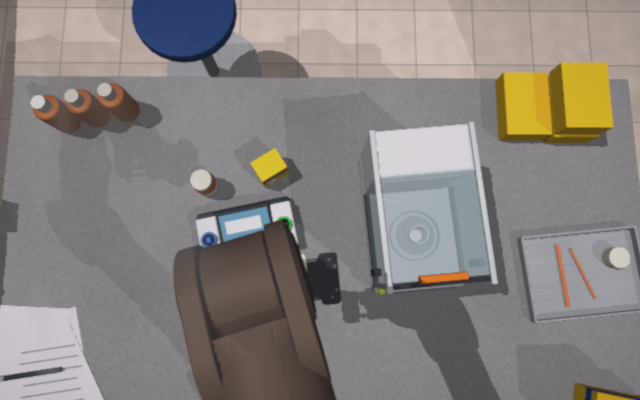

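```bash
python3 -c "
from cell import arm
print(arm.sign_off())"
```

```text
the job is handed in; nothing more can be done
None
```

I shut the draft-shield door, tared with the green sensor and withdrew the hand. I handed the job in at about 17.5 s.

- **Door:** I pushed the orange bar forward with the closed fingers, without gripping it. At the front stop the push force rose from about 1.5 N to a steady 6.6 N, and pictures taken after backing off show the door's front edge flush with the frame.
- **Tare:** I held the fingertips pointing straight down, about 30 mm above the green lens and within about 1–2 mm of its middle, for more than 3 s. The force stayed at noise level, so nothing was touched. No picture shows the tare registering, so I rely on the measured pose and time for that.
- **Withdrawal:** The fingertips ended about 33 cm from the green sensor, and nothing went near the blue one. In the last pictures the beaker, jar, carton and weight stand where they were.
- **Disagreement:** The two cameras put the lens and bar tops about 3–6 mm higher than the stated heights. I used the stated heights, and the tare height depends on them.

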